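# Feel for the hidden drawer catch of a bench supply

### The job

One of the six identical flush plates in the flat top of the low grey bench supply is the hidden catch of its battery drawer, and you cannot see which: feel across them gently with closed fingertips and press the one that gives all the way in, so that it stays in and the drawer comes out of the front. Then take the hand away, leaving the drawer out. Pick nothing up and leave the things round the box where they are.

Things in the scene. Friction and masses are not known exactly. Their poses are not given: they have to be found in the camera images.
- supply: Low grey metal box (bench supply), 140 mm (x) by 200 mm (y) by 64 mm high, fixed to the bench; origin at the centre of its underside, x from its drawer front (robot's side, within 0.3 rad) to its back, z up. Its top has six identical square plates, two rows of three, centred at x = -30 and +30, y = -60, 0 and +60 mm in this frame. Mind the driver hanging near x 0.52, y -0.23.
- panel (a point): Centre of the box's flat top, 64 mm above the bench, axes as the box. The six plates (48 mm, in 50 mm openings) are level with it. Five are blanks on rubber seats (6 N/mm, springing back); one, alike in looks, is the catch. It sinks 6 mm below the top, so press mid-plate with closed fingertips square to the box, inside the opening. Press slowly; knocks over 80 N fail.
- catch (a joint): How far the catch plate is pushed in, m: 0 flush (start), 0.006 fully in. It is stiff, resists with about 4 N all the way, has no return spring and stays where it is left; 6 to 8 N pushes it down to its stop. A blank gives only about 1 mm at 7 N. Which plate it is has to be felt.
- drawer (a joint): How far the battery drawer (118 mm wide, 28 mm high) stands out of the box's front face (at x = -70 mm in its frame), m: 0 shut (start), 0.024 out. Linked to the catch (4 mm per mm), it is driven out as the catch goes in; pushing it shut would set the catch again.
- tin: Bystander, loose, to be left alone: shallow round blue dish of small screws, 70 mm across, 22 mm high; origin at the centre of its underside.
- pen: Bystander, loose, to be left alone: white flux pen, 131 mm long, 13 mm thick, lying on the bench; origin at the centre of its underside.
- bottle: Bystander, loose, to be left alone: small standing pink glue bottle, 39 mm across, 120 mm tall; origin at the centre of its underside.
- driver: Bystander, loose, to be left alone: stubby screwdriver with a fat yellow handle, 115 mm long, 28 mm thick, lying; origin at the centre of its underside.
- tweezers: Bystander, loose, to be left alone: steel tweezers, 124 mm long, 10 mm high, lying; origin at the centre of its underside.
- dish: Bystander, loose, to be left alone: shallow round grey-white dish of small screws, 62 mm across, 18 mm high; origin at the centre of its underside.

How it is judged:
At the end, for the whole second after the job is handed in: The catch plate is in by more than 5 of its 6 mm, the drawer stands out by more than 20 mm and is at rest (value of joint catch above 0.005 m and value of joint drawer above 0.02 m and velocity of joint drawer between -0.01 and 0.01 m/s); the robot touches nothing.
It fails at once if a bystander is lifted, carried or pushed away by more than 25 mm (distance of any of tin, pen, bottle, driver, tweezers, dish from where it was at the start of the episode above 0.025 m).
It fails at once if the glue bottle is tipped (angle between bottle's own z axis and vertical above 0.5 rad).
It fails at once if the robot pushes on anything with more than 80 N (contact force between any of the fingers, the arm and anything else above 80 N).
It also fails if it takes over 61 s, if anything falls off the work surface, if the arm or the gripper's body presses on something with over 40 N, if the wrist force passes 120 N, or if a joint passes its speed limit or range.

### The arm

A 6-joint arm with a two-finger parallel gripper is mounted at the origin on a cart in front of the work surface, level with it; the furniture and walls round the work are solid. World frame = base frame: x ahead of the robot, y to its left, z up, the work surface at z = 0. Lengths are in m, angles in rad, forces in N, time in s.
With the tool pointing down it reaches from about 0.325 to 0.85 m from the base axis. Payload 15.5 kg.
Tool frame: the origin (TCP) lies on the centre line of the jaws, within the pads' length; the fingertips stand 25 mm ahead of it and the grasp point (between the pads) lies 6 mm ahead of it; z points along the fingers, y is the line along which they close (so a half turn about z gives the same grasp; the last joint's range is limited). The gripper opens to 91 mm and grips with 3 to 60 N. Pads are 32 mm wide; open, the fingers measure 118 mm over their backs; the gripper's body (76 mm by 178 mm) begins 60 mm behind the grasp point.
Start: joints at [-1.391, 0.494, 1.345, -0, 1.302, -0.096], TCP at [0.17, -0.601, 0.239] pointing down, gripper open.
Joint ranges: [-2.91, 2.91], [-0.82, 2.16], [0.22, 2.67], [-1.22, 4.37], [0.12, 2.79], [-3.08, 3.08]. Speed limits (rad/s): [1.89, 1.89, 2.57, 3.01, 3.01, 3.01].

### API

Orientations are given as a unit quaternion [w, x, y, z].
In Python, from bench import * gives the robot as it stands. Calls block until the motion is done:
- move_pose(position, orientation): joint-space move of the TCP to a pose.
- movel(position, frame=None, vel=0.15): straight line of the TCP; frame=None keeps the orientation; vel is the mean speed in m/s.
- set_joints(angles): joint-space move.
- set_gripper(opening): finger opening in m; the grip force is fixed at half the most; returns when the fingers have stopped.
- pause(seconds).
- inverse_kinematics(position, orientation): joint angles nearest the present ones, or None.
- get_state(): the state.
- get_image(name): name is "scene" or "side" or "wrist"; returns a dict with "image" (480x640x3 uint8, red, green, blue), "range_z" (480x640 float32, m along the optical axis (not along the pixel's ray), 0 where there is no reading), "fx", "fy", "cx", "cy" (pixels), "k1" (the pictures are not rectified: a ray, as slopes to the right and down, at radius r is drawn at 1 + k1 r^2 times it, then the intrinsics apply), "rvec" (rotation vector, rad) and "tvec" (3), from world to camera coordinates, as OpenCV has them; the wrist camera has in their place "mount" (4x4, takes a point from camera to tool coordinates, whose origin is the TCP and whose axes are the flange's). Camera axes: x right, y down, z forward; pixel columns grow to the right and rows downward; lengths in m; the calibration is good to about 2 mm. A picture is of the moment at which its call begins: read the wrist's pose just before it.
A pose or a line that the arm cannot do raises IKError and nothing moves.
- hand_in(): hands the job in; it is judged then, once.
Trained networks look in the newest picture that a camera, given by its name, has taken for a name from the list of things; names that differ only in an ending like _2 or _b are one class to them, and where a whole thing is asked for, a point or a joint stands for the part that bears it (a point fixed in the world has none). Each returns a list of dicts, best first, with "conf" (0 to 1); they miss things now and then, are a little off and sometimes report something else, mostly with a low value. They report only what shows in the picture. A call takes as long as a camera call.
- recognise(name, camera): "xy" ([column, row] in pixels, amid what is visible of it).
- trace(name, camera): "pixels" (480x640 bool, what is visible of it) and "xy" ([column, row] in pixels, amid what is visible of it).
The state is a dict: "time": time; "joints": joint angles; "joint_velocities": joint speeds; "effort": joint torques, N m; "tool_pos": TCP position; "eef_rot": TCP orientation; "force": force on the tool from outside, world axes, zero at the start; "wrist_torque": the same for the moment, N m; "grip_width": finger opening in m; "gripper_force": force on a finger pad.
Only numpy, scipy, OpenCV 4.12 (cv2) and the standard library are available. Lean on these libraries where they do the work, as an engineer would, in place of code of your own. Each camera call takes 0.05 s, during which the arm holds its last target. There are 200 camera calls.

## Working session

There is one attempt and no reset: what is moved stays moved. The work goes in short steps, each a Python script; the robot and the scene stay as the last script left them, time stands still between calls to the robot, and variables do not carry over. Pictures are saved under pics/ and viewed, at most 10 in all, crops included, and the job is handed in when it is done.

```bash
mkdir -p pics; ls; cat > h.py <<'E'
from bench import *
import numpy as np, cv2
def save(n,im): cv2.imwrite('pics/'+n+'.png',im['image'][...,::-1])
def cloud(im):
    v,u=np.mgrid[0:480,0:640]; xd=(u-im['cx'])/im['fx']; yd=(v-im['cy'])/im['fy']
    x,y=xd.copy(),yd.copy()
    for _ in range(8):
        s=1+im['k1']*(x*x+y*y); x,y=xd/s,yd/s
    z=im['range_z']; P=np.stack([x*z,y*z,z],-1)
    R=cv2.Rodrigues(np.array(im['rvec'],float))[0]
    W=(P-np.array(im['tvec']).ravel())@R
    W[z==0]=np.nan
    return W
E
python3 - <<'E'
from h import *
s=get_state(); print(s['tool_pos'],s['eef_rot'],s['time'],s['force'])
a=[]
for c in ('scene','side'):
    im=get_image(c); a.append(im['image']); W=cloud(im)
    for n in ('supply','tin','pen','bottle','driver','tweezers','dish'):
        for t in trace(n,c)[:1]:
            p=W[t['pixels']]; print(c,n,round(t['conf'],2),np.round(t['xy']),np.round(np.nanmedian(p,0),3),np.round(np.nanpercentile(p,[2,98],axis=0),3).tolist())
            if n=='supply':
                q=p[np.abs(p[:,2]-.064)<.006]; 
                print(len(q),np.median(q[:,2]),q[:,:2].mean(0),cv2.minAreaRect(q[:,:2].astype(np.float32)*1000))
    save(c,im)
E
```

```text
pics
[ 0.17014877 -0.60103298  0.23833281] [-6.05527289e-04  9.90507297e-01  1.37458819e-01 -2.32143823e-05] 0.0 [ 0.2265852  -0.39451014  0.33529685]
scene supply 0.66 [347. 302.] [0.437 0.106 0.062] [[0.389, -0.02, 0.006], [0.547, 0.189, 0.067]]
3964 0.06373487418904752 [0.466077   0.08683337] ((472.8042297363281, 82.1334457397461), (143.85340881347656, 203.124267578125), 10.033431053161621)
scene tin 0.74 [393. 240.] [ 0.546 -0.078  0.006] [[0.526, -0.085, -0.001], [0.571, -0.071, 0.012]]
scene pen 0.85 [322. 245.] [0.608 0.047 0.011] [[0.604, -0.009, -0.0], [0.618, 0.11, 0.016]]
scene bottle 0.71 [265. 321.] [0.473 0.24  0.061] [[0.463, 0.215, 0.004], [0.49, 0.255, 0.12]]
scene driver 0.58 [288. 370.] [0.398 0.243 0.021] [[0.384, 0.209, 0.002], [0.417, 0.311, 0.028]]
scene tweezers 0.66 [382. 230.] [ 0.579 -0.076  0.004] [[0.528, -0.082, -0.002], [0.618, -0.064, 0.011]]
scene dish 0.78 [268. 275.] [0.595 0.17  0.008] [[0.563, 0.141, -0.001], [0.622, 0.199, 0.017]]
side supply 0.92 [347. 286.] [0.445 0.166 0.059] [[0.392, -0.014, 0.007], [0.546, 0.187, 0.064]]
2275 0.06275944004481748 [0.46680651 0.09259787] ((475.53173828125, 83.50495910644531), (141.3661651611328, 205.95591735839844), 9.835987091064453)
side tin 0.43 [396. 246.] [ 0.434 -0.084  0.01 ] [[0.429, -0.11, 0.001], [0.447, -0.065, 0.019]]
side pen 0.88 [283. 262.] [0.61  0.066 0.01 ] [[0.607, -0.006, 0.002], [0.618, 0.117, 0.014]]
side bottle 0.73 [297. 307.] [0.482 0.248 0.054] [[0.467, 0.227, 0.001], [0.502, 0.257, 0.117]]
side tweezers 0.6 [342. 340.] [0.402 0.251 0.019] [[0.385, 0.198, -0.001], [0.435, 0.316, 0.026]]
side dish 0.74 [260. 292.] [0.596 0.172 0.009] [[0.565, 0.142, -0.001], [0.626, 0.202, 0.016]]
```

View pics/scene.png

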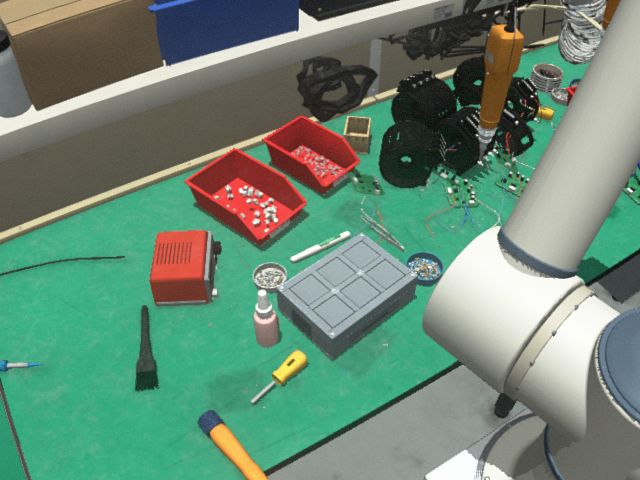

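View pics/side.png

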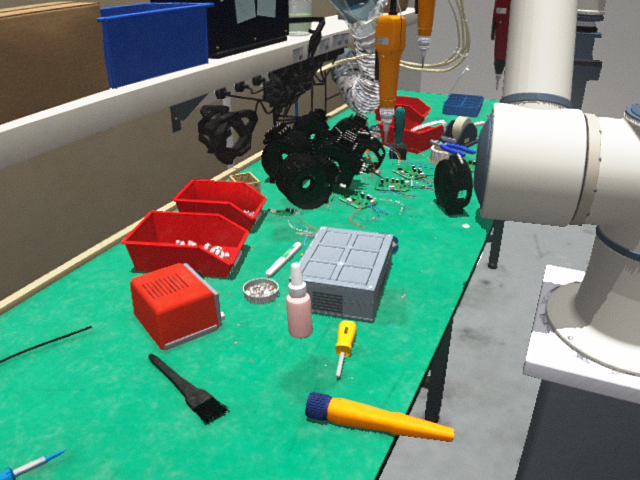

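The scene picture shows the box top with its 2×3 plates at about (350,285), the bottle at (265,321), and the orange hanging driver at (495,80). The side picture agrees. I'll retract inward first so the swing clears the hanging driver, then test above the first plate.

```bash
cat >> h.py <<'E'
C=np.array([.474,.083]); yaw=np.radians(9.95)
ex=np.array([np.cos(yaw),np.sin(yaw)]); ey=np.array([-ex[1],ex[0]])
phi=(yaw+np.pi/2)/2; Q=[0,np.cos(phi),np.sin(phi),0]
def at(x,y,z): return [*(C+x*ex+y*ey),z+.025]   # z = fingertip height
def fz(n=4):
    r=[]
    for _ in range(n): pause(.02); r.append(get_state()['force'][2])
    return np.mean(r)
E
python3 - <<'E'
from h import *
s=get_state()
set_gripper(0)
movel([.1,-.355,.26],vel=.3)
move_pose([.37,.0,.26],Q)
movel(at(-.03,0,.085),vel=.2)
s=get_state(); print(s['time'],s['tool_pos'],at(-.03,0,.085),s['eef_rot'],Q,s['joints'],s['grip_width'])
print([round(get_state()['force'][2],2) for _ in range(3)],fz(),fz())
t=get_state()['time']; movel(at(-.03,0,.080),vel=.02); print(get_state()['time']-t,get_state()['tool_pos'],fz())
import cv2
im=get_image('scene');save('s2',im)
E
```

```text
6.1167 [0.44435402 0.07747561 0.11058744] [np.float64(0.44445123256115937), np.float64(0.07781633885701318), 0.11000000000000001] [1.96309688e-04 6.43264977e-01 7.65643592e-01 1.45768016e-04] [0, np.float64(0.6431217984308153), np.float64(0.7657639012013518), 0] [ 4.01347296e-02  4.49969825e-01  1.90923423e+00 -6.94096350e-05
  7.81902026e-01 -1.33102262e-01] 0.0001506527751298288
[np.float64(-1.01), np.float64(-1.01), np.float64(-1.01)] 0.01025379744180472 -0.3976681102288524
0.40000000000000036 [0.44432863 0.07778205 0.10490469] -0.18436401195543548
```

View pics/s2.png

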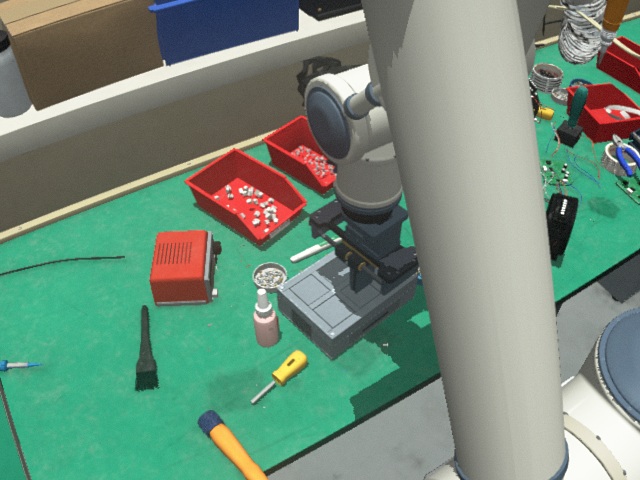

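The hand hovers square over the box at about (370,270), clear of the bottle and the hanging driver. Next I'll feel across the plates.

```bash
cat >> h.py <<'E'
def probe(x,y):
    movel(at(x,y,.076),vel=.15); movel(at(x,y,.069),vel=.04)
    pause(.15); f0=fz(8); z=.069; c=None; log=[]
    while z>.052:
        z-=.0005; movel(at(x,y,z),vel=.015); f=fz(4)-f0
        log.append((round(get_state()['tool_pos'][2]*1e3-25,1),round(float(f),1)))
        if c is None and f>1.8: c=z
        if f>8.5 : break
    deep=0 if c is None else c-z
    print((x,y),'t',round(get_state()['time'],1),'f0',round(f0,2),'depth',round(deep*1e3,1),log[-16:],flush=True)
    return deep
E
python3 - <<'E'
from h import *
for x,y in [(-.03,0),(-.03,.06),(.03,.06),(.03,0),(.03,-.06),(-.03,-.06)]:
    d=probe(x,y)
    if d>.0035: print('CATCH'); break
    movel(at(x,y,.076),vel=.1)
    if get_state()['time']>48: break
E
```

```text
(-0.03, 0) t 11.7 f0 0.33 depth 1.0 [(np.float64(68.5), -0.3), (np.float64(68.0), -0.0), (np.float64(67.5), -0.3), (np.float64(67.0), -0.2), (np.float64(66.5), -0.2), (np.float64(66.0), -0.3), (np.float64(65.5), -0.6), (np.float64(65.0), -0.7), (np.float64(64.5), -0.1), (np.float64(64.0), 0.8), (np.float64(63.6), 3.3), (np.float64(63.1), 6.5), (np.float64(62.6), 8.6)]
(-0.03, 0.06) t 17.3 f0 -0.08 depth 1.0 [(np.float64(68.5), 0.3), (np.float64(68.0), 0.6), (np.float64(67.5), 0.2), (np.float64(67.0), 0.1), (np.float64(66.5), -0.1), (np.float64(66.0), -0.2), (np.float64(65.5), 0.1), (np.float64(65.0), -0.3), (np.float64(64.5), -0.1), (np.float64(64.0), 1.0), (np.float64(63.6), 3.9), (np.float64(63.1), 6.9), (np.float64(62.7), 9.5)]
(0.03, 0.06) t 26.0 f0 0.17 depth 0.5 [(np.float64(65.0), -0.3), (np.float64(64.5), -0.3), (np.float64(64.0), 0.2), (np.float64(63.5), 1.5), (np.float64(63.0), 1.3), (np.float64(62.5), 1.3), (np.float64(62.0), 1.0), (np.float64(61.5), 1.0), (np.float64(61.0), 0.9), (np.float64(60.5), 0.9), (np.float64(60.0), 1.1), (np.float64(59.5), 0.8), (np.float64(59.0),
[... 489 characters left out ...]
.0 [(np.float64(68.5), 0.0), (np.float64(68.0), 0.4), (np.float64(67.5), 0.3), (np.float64(67.0), 0.0), (np.float64(66.5), 0.0), (np.float64(66.0), 0.2), (np.float64(65.5), 0.2), (np.float64(65.0), 0.1), (np.float64(64.5), -0.0), (np.float64(64.0), 1.3), (np.float64(63.6), 3.9), (np.float64(63.1), 6.7), (np.float64(62.7), 9.2)]
(-0.03, -0.06) t 42.8 f0 0.21 depth 1.0 [(np.float64(68.5), 0.3), (np.float64(68.0), -0.4), (np.float64(67.5), 0.1), (np.float64(67.0), 0.1), (np.float64(66.5), -0.3), (np.float64(66.0), 0.2), (np.float64(65.5), -0.4), (np.float64(65.0), -0.3), (np.float64(64.5), -0.5), (np.float64(64.0), 1.1), (np.float64(63.6), 3.4), (np.float64(63.1), 6.4), (np.float64(62.7), 8.9)]
```

The plate at (+30,+60) sank from 64 to 58.1 mm under a light force and then met a hard stop, so it is the catch. My detector missed it because the contact threshold was too high. I'll back off and check.

```bash
python3 - <<'E'
from h import *
movel(at(-.03,-.06,.2),vel=.2)
movel([.33,-.12,.28],vel=.25)
im=get_image('side'); save('s3',im)
W=cloud(im); 
for t in trace('drawer','side')[:1]: 
    p=W[t['pixels']]; print(t['conf'],t['xy'])
B=(W[...,:2]-C)@np.stack([ex,ey],1); z=W[...,2]
m=(abs(B[...,1])<.055)&(z>.015)&(z<.05)&(B[...,0]>-.12)&(B[...,0]<-.05); print('front x',m.sum(),np.round(np.percentile(B[m][:,0],[5,50,95]),4) if m.any() else '')
for px in(-.03,.03):
  for py in(-.06,0,.06):
    m=(abs(B[...,0]-px)<.018)&(abs(B[...,1]-py)<.018)&(z>.04)&(z<.08); print(px,py,m.sum(),np.round(np.median(z[m]),4))
print(get_state()['time'],get_state()['force'])
cv2.imwrite('pics/s3c.png',cv2.resize(im['image'][200:360,220:460,::-1],(720,480)))
E
```

```text
0.81 [389.4, 286.9]
front x 542 [-0.0929 -0.0799 -0.0683]
-0.03 -0.06 183 0.0629
-0.03 0 209 0.0628
-0.03 0.06 250 0.0628
0.03 -0.06 175 0.0629
0.03 0 200 0.063
0.03 0.06 224 0.057
44.825 [ 0.42122524 -0.13666601  0.32101097]
```

View pics/s3c.png

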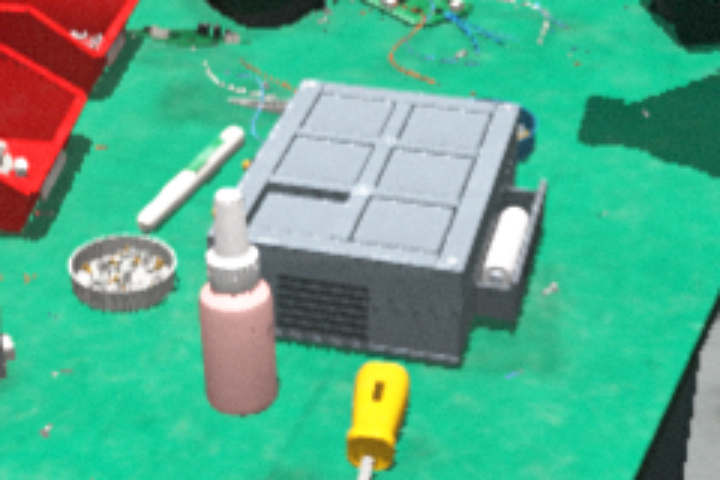

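In the crop the catch plate is sunk at (300,215), and the drawer with its battery stands out about 23 mm at (510,255). Everything else is where it was.

```bash
python3 -c "
from bench import *
print(hand_in())"
```

```text
the job is handed in; nothing more can be done
None
```

The job is handed in: the catch was the plate at x +30, y +60 mm, it is pressed fully in (about 6 mm), the drawer stands out about 23 mm, and the hand is clear with nothing else moved.

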